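Stand the long steel pins in the drawer holder

ROBOT

A 6-joint arm with a two-finger parallel gripper is mounted at the origin on the work surface. World frame = base frame: x ahead of the robot, y to its left, z up, the work surface at z = 0. Lengths are in mm, angles in rad, forces in N, time in s.
With the tool pointing down it reaches from about 325 to 900 mm from the base axis. Payload 3.5 kg.
Tool frame: the origin (TCP) lies at the very end of the fingers, on their centre line; the grasp point (between the pads) lies 19 mm behind it (ctrl.grasp_offset is the distance from the TCP to the grasp point, in mm); z points along the fingers, y is the line along which they close (so a half turn about z gives the same grasp; the last joint's range is limited). The gripper opens to 85 mm and grips with 20 to 120 N. Pads are 22 mm wide; open, the fingers measure 114 mm over their backs; the gripper's body (76 mm by 85 mm) begins 54 mm behind the grasp point. The pads swing forward as they close: fully open they stand 13 mm farther back than shut.
Start: joints at [1.212, 0.276, -0.026, 1.268, 0, 1.467], TCP at [158.144, 604.659, 231.313] pointing down, gripper open.
Joint ranges: [-3.12, 3.12], [-0.85, 1.88], [-1.08, 1.24], [-1.95, 2.15], [-1.57, 1.53], [-3.14, 3.14]. Speed limits (rad/s): [2.57, 2.57, 3.14, 3.14, 3.14, 3.14].

INTERFACE

Orientations are given as a unit quaternion [x, y, z, w].
In Python, from cell import ctrl gives the robot as it stands. The module is installed in compiled form; this text tells all that it offers.
- The arm moves only by the tool send_rows, never from a script. Its argument "rows" is a list that holds one entry, the list of rows, each a list of 7 numbers: the shift along the world's x, y, z in units of 0.15 m (1.0 is 0.15 m), then the turn, a rotation vector about the world's x, y, z in units of 90 degrees (1.0 is 90 degrees), then the opening, from 0 (shut) to 1 (fully open). A call has 1 to 10 rows; each row is the pose to reach, as a shift and turn from the pose commanded when the call began; what a row does not reach only later rows make up. A row lasts 1/8 s, in which the tool goes at most 62.5 mm and 10.7 degrees, less where a joint would pass 70% of its speed; a pose out of reach is approached as far as the arm can. A call with a number of a shift or a turn outside -1 to 1 is refused whole. A call with a gripper value outside its range is refused whole. The fingers move at their own pace and stop on an object; "newtons" is the grip in N (left out, the last holds). Time passes only in rows, so rows that repeat a pose let the fingers close. It gives the time, the measured TCP pose, the force, the opening and the grip force at its end, in the units of the state.
- ctrl.get_obs(): the state, without advancing time (a new reading comes with each control period).
- ctrl.get_image(name): name is "side" or "top"; returns the picture (480x640x3 uint8, red, green, blue); there is no depth.
- ctrl.get_calibration(name): a dict with "fovy" (degrees; the focal length in pixels is half the picture's height over the tangent of half this angle, whatever the lens; pixels are square), "cx", "cy" (the principal point, pixels), "k1" (the pictures are not rectified: a ray, as slopes to the right and down, at radius r is drawn at 1 + k1 r^2 times it, then the intrinsics apply), "view" (4x4, takes a point from world to camera coordinates). Camera axes: x right, y up, looking along -z (the intrinsics and any distortion apply to the point x, -y, -z); pixel columns grow to the right and rows downward; lengths in mm; the calibration is good to about 2 mm. A picture is of the moment at which its call begins. get_calibration takes no time and is no camera call.
- ctrl.finish_job(): hands the job in; it is judged then, once.
The state is a dict: "t": time; "joint_positions": joint angles; "joint_velocities": joint speeds; "joint_efforts": joint torques, N m; "tcp_pos": TCP position; "orientation": TCP orientation; "force": force on the tool from outside, world axes, zero at the start; "moment": the same for the moment, N m; "gripper_width": finger opening in mm; "finger_force": force on a finger pad.
Only numpy, scipy, OpenCV 4.12 (cv2) and the standard library are available. Lean on these libraries where they do the work, as an engineer would, in place of code of your own. Each camera call takes 0.05 s, during which the arm holds its last target. There are 200 camera calls.

TASK

Pull the drawer of the small red cabinet on the bench all the way out to its stop. Then drop the two long steel pins end-down into the black holder inside the drawer, one in each cell, so that they stand on the drawer's floor, and leave the drawer fully out. Leave the short sleeve, the tin and the spanner where they are.

Things in the scene. Friction and masses are not known exactly. Their poses are not given: they have to be found in the camera images.
- cabinet: Low red steel bench-top cabinet with one drawer, fixed to the bench: 240 mm deep, 200 mm wide, 155 mm high. Origin: at bench level, below the middle of its open front face; the cabinet extends from there 240 mm along +x and 100 mm either way along y; -x points out of the drawer's front, towards the robot.
- drawer (a joint): The drawer's travel in m: 0 shut, 0.16 fully out at its stop; it slides along the cabinet's -x axis with about 2 N of friction and starts shut or a little open. Its front panel is 10 mm thick, 196 mm wide, from 8 to 144 mm above the bench; its side and rear walls rise to 71 mm above the bench.
- drawer_handle (a point): Middle of the drawer's horizontal steel bar handle; the bar runs along the cabinet's y, 110 mm long, about 10 mm thick, its centre line 35 mm out from the drawer's front face and 120 mm above the bench (35 mm below the cabinet's top). Moves with the drawer; axes as the cabinet's.
- cell_left (a point): Floor centre (16 mm above the bench) of the +y cell of the two-cell black plastic holder in the drawer. Each cell is square, 42 by 42 mm inside, walls 4 mm, open on top, 70 mm deep (rim 86 mm above the bench); centres 90 mm apart, 55 mm behind the drawer's front panel's inner face. Hidden under the cabinet's top until the drawer is out; moves with it; axes as the cabinet's.
- cell_right (a point): The same for the other cell, on the cabinet's -y side.
- pin_a: Long steel pin, a plain cylinder of 30 mm diameter and 120 mm length with a dark bore mark on its top, about 0.35 kg, standing on end on the bench. Origin: centre of its lower end; z along its axis, up.
- pin_b: A second long steel pin, identical to pin_a.
- short_sleeve: Short steel sleeve, the same steel and 30 mm diameter but only 65 mm long, standing on end on the bench; it does not belong in the holder. Origin: centre of its lower end.
- tin: Round tin, 72 mm diameter, 110 mm high, standing on the bench. Origin: centre of its underside.
- spanner: Steel open-ended spanner, 190 mm long, lying on the bench along its own x. Origin: centre of its underside.
Things that resemble listed ones, but are neither listed nor needed, are in the scene too. Leave any yellow look-alike of the pin_b alone.

How it is judged (in metres and radians):
On the way:
1. the drawer is pulled fully out (within 8 mm of its stop) (value of joint drawer above 0.152 m), for 0.2 s.
At the end, for the whole second after the job is handed in: One long pin stands in each cell: the centre of its lower end within 16 mm horizontally of the cell's centre and less than 12 mm above the cell's floor, leaning less than 0.3 rad, at rest; the drawer is still within 15 mm of its stop ((((horizontal distance between pin_a and cell_left below 0.016 m and z of pin_a in the frame of cell_left below 0.012 m and angle between pin_a's own z axis and vertical below 0.3 rad) and (horizontal distance between pin_b and cell_right below 0.016 m and z of pin_b in the frame of cell_right below 0.012 m and angle between pin_b's own z axis and vertical below 0.3 rad)) or ((horizontal distance between pin_b and cell_left below 0.016 m and z of pin_b in the frame of cell_left below 0.012 m and angle between pin_b's own z axis and vertical below 0.3 rad) and (horizontal distance between pin_a and cell_right below 0.016 m and z of pin_a in the frame of cell_right below 0.012 m and angle between pin_a's own z axis and vertical below 0.3 rad))) and value of joint drawer above 0.145 m and linear speed of each of pin_a, pin_b below 0.02 m/s); the robot touches nothing.
It fails at once if the short sleeve is moved by more than 30 mm or tipped over (distance of short_sleeve from where it was at the start of the episode above 0.03 m or angle between short_sleeve's own z axis and vertical above 0.5 rad).
It fails at once if the tin is moved by more than 30 mm or tipped over (distance of tin from where it was at the start of the episode above 0.03 m or angle between tin's own z axis and vertical above 0.5 rad).
It fails at once if the spanner is moved by more than 30 mm (distance of spanner from where it was at the start of the episode above 0.03 m).
It also fails if it takes over 72 s, if anything falls off the work surface, if the arm or the gripper's body presses on something with over 40 N, if the wrist force passes 120 N, or if a joint passes its speed limit or range.

## Working session

There is one attempt and no reset: what is moved stays moved. The work goes in short steps, Python scripts to look and compute and a tool call to move; the robot and the scene stay as the last step left them, time stands still between calls to the robot, and variables do not carry over. Pictures are saved under pics/ and viewed, at most 10 in all, crops included, and the job is handed in when it is done.

Besides the shell and the picture viewer there is one more tool, called after "Emit:" by a JSON object that holds its "method" and its "body". send_rows: Moves the arm, as the interface text tells. Shifts and turns lie within -1 to 1; 1 stands for 0.15 m of shift or 90 degrees of turn. Its arguments: {"type":"object","properties":{"rows":{"type":"array","items":{"type":"array","items":{"type":"array","items":{"type":"number","minimum":-1,"maximum":1}}}},"newtons":{"type":"number"}},"required":["rows"]}

```bash
mkdir -p pics; cat > h.py <<'E'
import numpy as np, cv2
from cell import ctrl
def cal(n):
    c=ctrl.get_calibration(n); f=240/np.tan(np.radians(c['fovy'])/2)
    return f,c['cx'],c['cy'],c['k1'],np.array(c['view'])
def proj(n,P):
    f,cx,cy,k,V=cal(n); P=np.atleast_2d(P).astype(float)
    q=P@V[:3,:3].T+V[:3,3]; s=np.c_[q[:,0],-q[:,1]]/-q[:,2:]
    s=s*(1+k*(s**2).sum(1,keepdims=True)); return s*f+[cx,cy]
def ray(n,u,v):
    f,cx,cy,k,V=cal(n); d=np.array([(u-cx)/f,(v-cy)/f]); s=d.copy()
    for _ in range(30): s=d/(1+k*(s@s))
    R=V[:3,:3]; return -R.T@V[:3,3], R.T@np.array([s[0],-s[1],-1])
def atz(n,u,v,z):
    o,d=ray(n,u,v); return (o+d*(z-o[2])/d[2]).round(1)
def snap(n,f):
    im=ctrl.get_image(n); cv2.imwrite('pics/'+f,cv2.cvtColor(im,cv2.COLOR_RGB2BGR)); return im
E
python3 - <<'E'
from h import *
snap('top','t0.png');snap('side','s0.png')
for n in('top','side'):
    f,cx,cy,k,V=cal(n);print(n,f,cx,cy,k,(-V[:3,:3].T@V[:3,3]).round(),V[:3,:3].round(2).tolist())
print(ctrl.get_obs(),ctrl.grasp_offset)
E
```

```text
top 479.2005156825279 324.1963630754868 236.61037560583074 -0.097285820891831 [ 460.   28. 1144.] [[0.01, -1.0, 0.0], [0.99, 0.01, 0.15], [-0.15, 0.0, 0.99]]
side 490.7434237755389 318.2603001167934 240.75399589724722 -0.004825604358210094 [ 513.  330. 1102.] [[-0.97, -0.25, -0.0], [0.24, -0.93, 0.28], [-0.07, 0.27, 0.96]]
{'t': 0.1, 'joint_positions': array([ 1.21160602e+00,  2.77098462e-01, -2.77195443e-02,  1.26801496e+00,
       -5.32224888e-06,  1.46741887e+00]), 'joint_velocities': array([-0.00086186, -0.00249912,  0.00226459,  0.00045881, -0.00103564,
       -0.00065584]), 'joint_efforts': array([ 6.10989582e-05, -4.46708715e+01,  2.96128374e+01,  8.48174386e-03,
       -1.21090711e-04, -1.18207336e-05]), 'tcp_pos': array([157.89571523, 604.00476755, 230.25713734]), 'orientation': array([ 1.27557880e-01,  9.91830606e-01, -9.91816580e-04, -2.30836941e-04]), 'force': array([-0.20785177,  0.10058557,  0.15284512]), 'moment': array([-0.04067152,  0.02455418, -0.02055484]), 'finger_force': 0.0, 'gripper_width': 85.26880797807046} 18.700000000000003
```

View pics/t0.png

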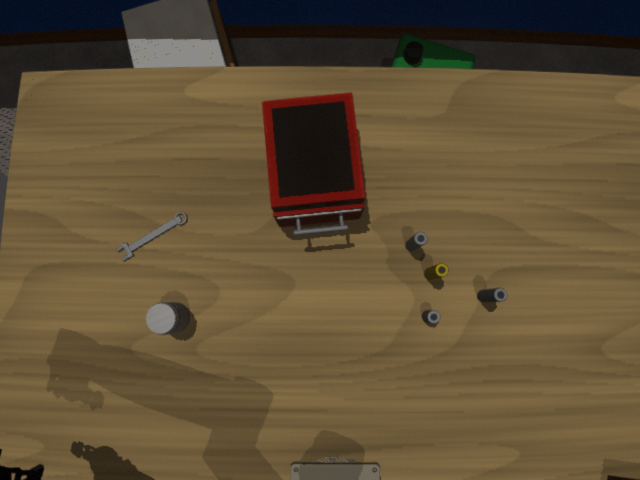

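View pics/s0.png

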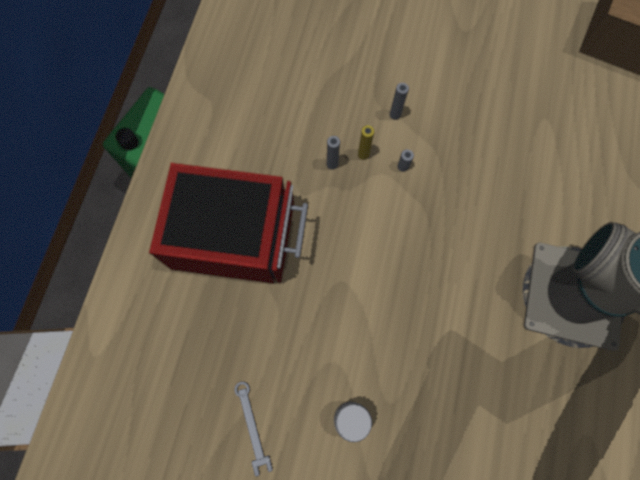

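Top view: cabinet top corners at (263,101), (351,94), (272,207), (363,199); handle bar from (294,232) to (347,228); long pins' tops at (420,239) and (501,295), yellow at (441,270), sleeve at (433,317). Side view: the long pins' tops at (333,142) and (402,90), sleeve at (406,155), handle bar from about (304,206) to (299,254).

```bash
python3 - <<'E'
from h import *
for nm,t,s,z in [('pa',(420,239),(333,142),120),('pb',(501,295),(402,90),120),('yel',(441,270),(368,131),120),('slv',(433,317),(406,155),65)]:
    print(nm,atz('top',*t,z),atz('side',*s,z))
for t in [(263,101),(351,94),(272,207),(363,199)]: print('cab top',atz('top',*t,155))
for t in [(154,252),(172,165),(271,271),(284,177)]: print('cab side',atz('side',*t,155))
for t in [(294,232),(347,228)]: print('hand top',atz('top',*t,122))
for t in [(304,206),(299,254)]: print('hand side',atz('side',*t,122))
a=cv2.imread('pics/t0.png')[190:250,260:375]; b=cv2.imread('pics/s0.png')[150:290,250:420]
c=cv2.imread('pics/t0.png')[220:330,395:520]
r=lambda i,w,h: cv2.resize(i,(w,h),interpolation=cv2.INTER_CUBIC)
im=np.full((600,800,3),0,np.uint8)
im[:240,:460]=r(a,460,240); im[240:600,:437]=r(b,437,360); im[300:586,475:800]=r(c,325,286)
cv2.imwrite('pics/c0.png',im)
E
```

```text
pa [ 606.7 -179.7  120. ] [ 608.4 -177.5  120. ]
pb [ 485.9 -353.9  120. ] [ 486.6 -344.5  120. ]
yel [ 539.6 -223.9  120. ] [ 539.2 -223.1  120. ]
slv [ 438.3 -216.8   65. ] [ 441.7 -215.1   65. ]
cab top [906.  164.6 155. ]
cab top [923.5 -29.  155. ]
cab top [667.9 138.6 155. ]
cab top [686.4 -53.5 155. ]
cab side [893.8 164.8 155. ]
cab side [921. -24. 155.]
cab side [656.6 144.6 155. ]
cab side [685.  -55.6 155. ]
hand top [620.   93.4 122. ]
hand top [629.5 -21.1 122. ]
hand side [632.1 -15.1 122. ]
hand side [615.3  89.4 122. ]
```

View pics/c0.png

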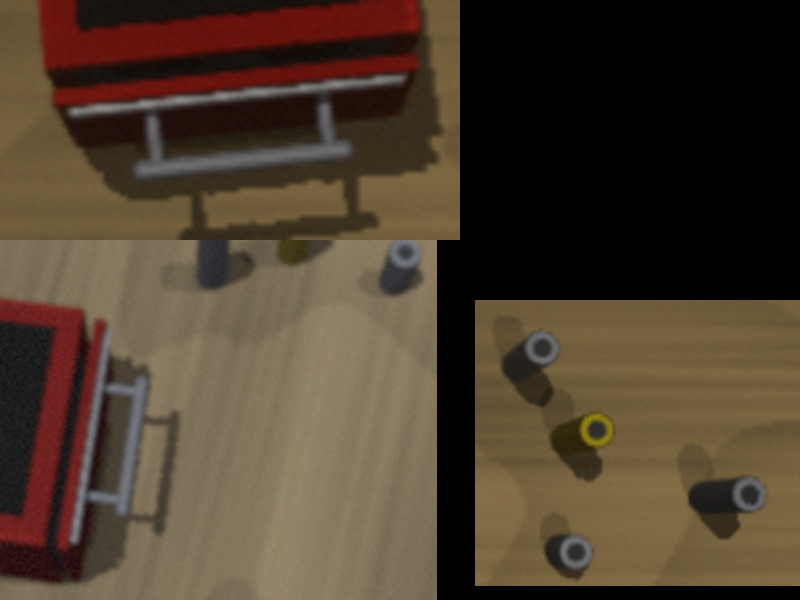

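```bash
python3 - <<'E'
from h import *
from scipy.optimize import least_squares as LS
T=dict(bl=(263,101),br=(351,94),fl=(272,207),fr=(363,199),h1=(294.2,232.3),h2=(347.7,227.4))
S=dict(bl=(154,252),br=(172,165),fl=(271,271),fr=(284,177),h1=(298.2,255.5),h2=(305.2,204.8))
def W(p,k):
    x,y,a,d=p; L=dict(bl=(240,100,155),br=(240,-100,155),fl=(0,100,155),fr=(0,-100,155),h1=(-10-35-d,55,120),h2=(-10-35-d,-55,120))[k]
    c,s=np.cos(a),np.sin(a); return [x+c*L[0]-s*L[1],y+s*L[0]+c*L[1],L[2]]
K=list(T)
for use in ('ts','t','s'):
    def res(p):
        r=[]
        for n,D in (('top',T),('side',S)):
            if n[0] in use: r.append(proj(n,[W(p,k) for k in K])-[D[k] for k in K])
        return np.concatenate(r).ravel()
    q=LS(res,[675,45,.1,10],loss='soft_l1',x_scale=[10,10,.05,10]); print(use,q.x.round(3),res(q.x).round(1).tolist())
for nm,t,s,z in [('pa',(420.4,238.5),(333.5,142),120),('pb',(500.4,294.6),(402.5,89.5),120)]:
    r=lambda p:np.concatenate([proj('top',[p])[0]-t,proj('side',[p])[0]-s])
    q=LS(r,[550,-250,120]);print(nm,q.x,q.fun)
a=cv2.imread('pics/s0.png')[75:185,320:420]; b=cv2.imread('pics/s0.png')[150:290,140:320]
r=lambda i,k: cv2.resize(i,None,fx=k,fy=k,interpolation=cv2.INTER_CUBIC)
im=np.zeros((560,800,3),np.uint8); im[:330,:300]=r(a,3)
x=r(b,2.75); im[:x.shape[0],305:305+x.shape[1]]=x; cv2.imwrite('pics/c1.png',im)
E
```

```text
ts [6.73895e+02 4.25080e+01 1.11000e-01 4.85800e+00] [-1.9, 2.0, 0.6, -0.0, -1.6, 2.4, 1.6, 0.6, 0.6, 0.6, -2.3, 0.3, -4.2, 0.9, -0.2, -2.9, -2.6, -2.1, 0.2, -0.6, -0.8, -0.6, -0.1, 0.6]
t [6.76736e+02 4.22160e+01 1.01000e-01 6.69500e+00] [-0.6, 0.2, 1.9, -0.9, -1.5, 0.5, 1.8, -0.2, 0.6, -0.1, -2.3, 0.1]
s [6.70053e+02 4.30930e+01 1.29000e-01 2.04300e+00] [-2.1, 3.8, 0.2, -0.5, 0.0, -1.2, 1.0, 0.0, 0.1, -0.4, -0.1, 0.7]
pa [ 608.63846699 -182.26394863  111.44101132] [-0.03091464  0.19915451 -0.18720505 -0.08519039]
pb [ 486.29736917 -359.52111529  100.89534087] [-0.07166494  0.43752598 -0.43178539 -0.19091163]
```

View pics/c1.png

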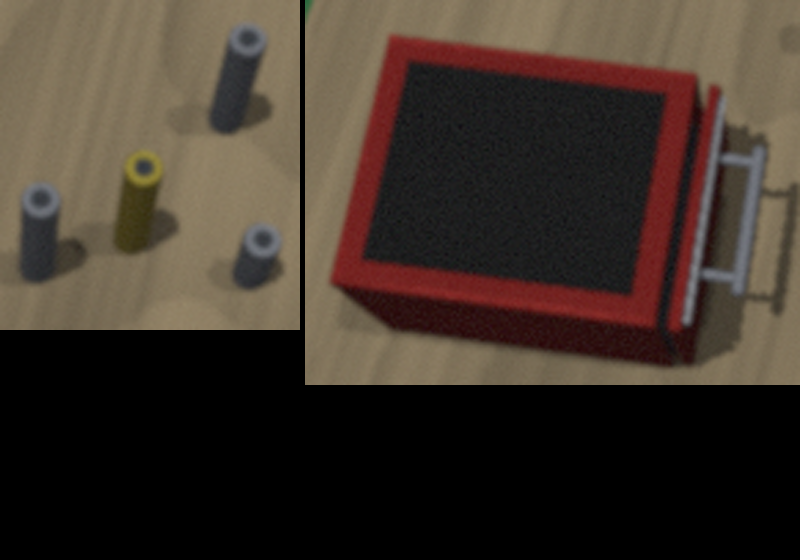

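```bash
python3 - <<'E'
from h import *
from scipy.optimize import least_squares as LS
T=dict(bl=(263,101),br=(351,94),fl=(272,207),fr=(364,199),h1=(294.2,232.3),h2=(347.7,227.4))
S=dict(bl=(149.8,252.9),br=(170.9,163.8),fl=(268,269),fr=(282.5,177.3),h1=(297.7,256),h2=(305.2,203.8))
def W(p,k):
    x,y,a,d=p; L=dict(bl=(240,100,155),br=(240,-100,155),fl=(0,100,155),fr=(0,-100,155),h1=(-10-35-d,55,120),h2=(-10-35-d,-55,120))[k]
    c,s=np.cos(a),np.sin(a); return [x+c*L[0]-s*L[1],y+s*L[0]+c*L[1],L[2]]
K=list(T)
for use in ('ts','t','s'):
    def res(p):
        r=[]
        for n,D in (('top',T),('side',S)):
            if n[0] in use: r.append(proj(n,[W(p,k) for k in K])-[D[k] for k in K])
        return np.concatenate(r).ravel()
    q=LS(res,[675,45,.1,10],loss='soft_l1',x_scale=[10,10,.05,10]); print(use,q.x.round(3),res(q.x).round(1).tolist())
    if use=='ts': p=q.x
c,s=np.cos(p[2]),np.sin(p[2])
print('handle',p[0]-c*(45+p[3]),p[1]-s*(45+p[3]))
for nm,t,ss in [('pa',(420.4,238.5),(333.3,141.3)),('pb',(500.4,294.6),(402.3,88))]: print(nm,atz('top',*t,120),atz('side',*ss,120))
o=ctrl.get_obs();print(o['tcp_pos'])
from scipy.spatial.transform import Rotation as R
print(R.from_quat(o['orientation']).as_matrix().round(2).tolist())
E
```

```text
ts [6.75679e+02 4.26720e+01 1.12000e-01 6.41900e+00] [-2.0, 1.3, 0.4, -0.8, -1.7, 1.6, 0.5, -0.2, 0.7, 0.6, -2.3, 0.2, -0.8, -0.0, 0.0, -1.7, -0.5, -0.2, 0.8, -1.0, -0.4, -1.1, -0.2, 1.5]
t [6.76734e+02 4.19090e+01 1.01000e-01 6.68400e+00] [-0.5, 0.3, 2.0, -0.9, -1.4, 0.6, 0.9, -0.2, 0.8, -0.1, -2.2, 0.1]
s [6.75007e+02 4.32650e+01 1.18000e-01 6.47700e+00] [-0.5, 1.0, -0.2, -0.8, 0.0, 0.2, 0.7, -0.7, 0.1, -0.9, -0.1, 1.7]
handle 624.5851991424685 36.90328934391585
pa [ 607.8 -180.6  120. ] [ 608.2 -179.3  120. ]
pb [ 486.8 -352.6  120. ] [ 487.  -349.9  120. ]
[157.89571523 604.00476755 230.25713734]
[[-0.97, 0.25, -0.0], [0.25, 0.97, -0.0], [0.0, -0.0, -1.0]]
```

Handle is at about (625, 37, 120), cabinet yaw is about 6.4°, and the drawer is ~6 mm open. I'm moving above the handle.

Emit:
{"method": "send_rows", "body": {"rows": [[[0.78, -0.945, -0.05, 0, 0, -0.19, 0.3], [0.78, -0.945, -0.05, 0, 0, -0.19, 0.3], [0.78, -0.945, -0.05, 0, 0, -0.19, 0.3], [0.78, -0.945, -0.05, 0, 0, -0.19, 0.3], [0.78, -0.945, -0.05, 0, 0, -0.19, 0.3]]]}}

```text
t: 0.72
tcp_pos: [275.1, 462.8, 223.6]
orientation: [0.274, 0.962, -0.0, -0.0]
force: [0.4, 0.2, -0.3]
gripper_width: 25.8
finger_force: 0.0
```

Emit:
{"method": "send_rows", "body": {"rows": [[[0.78, -0.945, -0.05, 0, 0, -0.19, 0.3], [0.78, -0.945, -0.05, 0, 0, -0.19, 0.3], [0.78, -0.945, -0.05, 0, 0, -0.19, 0.3], [0.78, -0.945, -0.05, 0, 0, -0.19, 0.3], [0.78, -0.945, -0.05, 0, 0, -0.19, 0.3]]]}}

```text
t: 1.35
tcp_pos: [391.7, 322.2, 216.2]
orientation: [0.413, 0.911, 0.0, -0.0]
force: [-0.9, 0.9, 0.1]
gripper_width: 25.4
finger_force: 0.0
```

Emit:
{"method": "send_rows", "body": {"rows": [[[0.78, -0.945, -0.05, 0, 0, -0.19, 0.3], [0.78, -0.945, -0.05, 0, 0, -0.19, 0.3], [0.78, -0.945, -0.05, 0, 0, -0.19, 0.3], [0.78, -0.945, -0.05, 0, 0, -0.19, 0.3], [0.78, -0.945, -0.05, 0, 0, -0.19, 0.3]]]}}

```text
t: 1.98
tcp_pos: [508.3, 181.1, 208.6]
orientation: [0.543, 0.839, -0.0, -0.001]
force: [-0.4, -0.1, -0.1]
gripper_width: 25.6
finger_force: 0.0
```

Emit:
{"method": "send_rows", "body": {"rows": [[[0.78, -0.945, -0.05, 0, 0, -0.19, 0.3], [0.78, -0.945, -0.05, 0, 0, -0.19, 0.3], [0.78, -0.945, -0.05, 0, 0, -0.19, 0.3], [0.78, -0.945, -0.05, 0, 0, -0.19, 0.3], [0.78, -0.945, -0.05, 0, 0, -0.19, 0.3], [0.78, -0.945, -0.05, 0, 0, -0.19, 0.3], [0.78, -0.945, -0.05, 0, 0, -0.19, 0.3]]]}}

```text
t: 2.85
tcp_pos: [625.4, 39.2, 201.6]
orientation: [0.662, 0.749, 0.0, -0.0]
force: [0.3, -0.1, 0.4]
gripper_width: 25.3
finger_force: 0.0
```

Emit:
{"method": "send_rows", "body": {"rows": [[[0, -0.01, -0.2, 0, 0, 0, 0.3], [0, -0.01, -0.4, 0, 0, 0, 0.3], [0, -0.01, -0.5, 0, 0, 0, 0.3], [0, -0.01, -0.6, 0, 0, 0, 0.3], [0, -0.01, -0.67, 0, 0, 0, 0.3], [0, -0.01, -0.67, 0, 0, 0, 0.3]]]}}

```text
t: 3.6
tcp_pos: [627.4, 36.3, 101.8]
orientation: [0.663, 0.749, 0.001, 0.001]
force: [-0.4, -0.3, -0.6]
gripper_width: 25.8
finger_force: 0.1
```

Emit:
{"method": "send_rows", "body": {"rows": [[[0, 0, 0, 0, 0, 0, 0], [0, 0, 0, 0, 0, 0, 0], [0, 0, 0, 0, 0, 0, 0], [0, 0, 0, 0, 0, 0, 0]]], "newtons": 50}}

```text
t: 4.1
tcp_pos: [626.8, 36.1, 101.4]
orientation: [0.663, 0.749, 0.0, 0.001]
force: [1.0, 0.4, 4.8]
gripper_width: 9.4
finger_force: 48.8
```

Emit:
{"method": "send_rows", "body": {"rows": [[[-0.2, -0.022, 0, 0, 0, 0, 0], [-0.4, -0.045, 0, 0, 0, 0, 0], [-0.6, -0.067, 0, 0, 0, 0, 0], [-0.8, -0.09, 0, 0, 0, 0, 0], [-0.9, -0.1, 0, 0, 0, 0, 0], [-0.98, -0.11, 0, 0, 0, 0, 0], [-0.98, -0.11, 0, 0, 0, 0, 0]]]}}

```text
t: 4.97
tcp_pos: [478.1, 19.7, 101.4]
orientation: [0.663, 0.749, -0.0, -0.0]
force: [-1.9, 1.6, 9.0]
gripper_width: 9.1
finger_force: 52.8
```

Emit:
{"method": "send_rows", "body": {"rows": [[[-0.02, -0.002, 0, 0, 0, 0, 0], [-0.04, -0.004, 0, 0, 0, 0, 0], [-0.05, -0.006, 0, 0, 0, 0, 0], [-0.05, -0.006, 0, 0, 0, 0, 0]]]}}

```text
t: 5.48
tcp_pos: [475.0, 19.4, 101.5]
orientation: [0.663, 0.749, 0.003, 0.002]
force: [7.5, 2.7, -0.0]
gripper_width: 9.4
finger_force: 52.0
```

Emit:
{"method": "send_rows", "body": {"rows": [[[-0.03, -0.003, 0, 0, 0, 0, 0], [-0.05, -0.006, 0, 0, 0, 0, 0], [-0.05, -0.006, 0, 0, 0, 0, 0], [-0.05, -0.006, 0, 0, 0, 0, 0]]]}}

```text
t: 5.98
tcp_pos: [475.1, 19.4, 101.6]
orientation: [0.663, 0.749, 0.009, 0.006]
force: [26.0, 7.2, -20.4]
gripper_width: 9.1
finger_force: 50.3
```

Emit:
{"method": "send_rows", "body": {"rows": [[[0.07, 0.008, 0, 0, 0, 0, 0], [0.07, 0.008, 0, 0, 0, 0, 0.3], [0.07, 0.008, 0, 0, 0, 0, 0.3], [0.07, 0.008, 0, 0, 0, 0, 0.3]]]}}

```text
t: 6.48
tcp_pos: [473.2, 19.0, 100.0]
orientation: [0.663, 0.749, -0.001, -0.001]
force: [-1.3, 0.1, -0.6]
gripper_width: 25.3
finger_force: 0.0
```

Emit:
{"method": "send_rows", "body": {"rows": [[[0, 0, 0.3, 0, 0, 0, 0.3], [0, 0, 0.6, 0, 0, 0, 0.3], [0, 0, 1, 0, 0, 0, 0.3], [0, 0, 1, 0, 0, 0, 0.3]]]}}

```text
t: 6.98
tcp_pos: [477.9, 18.6, 256.1]
orientation: [0.663, 0.749, 0.003, 0.004]
force: [-0.2, -0.2, -0.4]
gripper_width: 25.7
finger_force: 0.0
```

Emit:
{"method": "send_rows", "body": {"rows": [[[0, -0.8, 0, 0, 0, 0.2, 0.6], [0, -0.8, 0, 0, 0, 0.4, 0.6], [0, -0.8, 0, 0, 0, 0.6, 0.6], [0, -0.8, 0, 0, 0, 0.8, 0.6], [0, -0.8, 0, 0, 0, 1, 0.6], [0, -0.8, 0, 0, 0, 1, 0.6], [0, -0.8, 0, 0, 0, 1, 0.6], [0, -0.8, 0, 0, 0, 1, 0.6], [0, -0.8, 0, 0, 0, 1, 0.6], [0, -0.8, 0, 0, 0, 1, 0.6]]]}}

```text
t: 8.22
tcp_pos: [473.6, -100.7, 249.5]
orientation: [-0.06, 0.998, 0.0, -0.001]
force: [0.8, 0.1, -0.8]
gripper_width: 51.3
finger_force: 0.0
```

```bash
python3 - <<'E'
from h import *
snap('top','t1.png');snap('side','s1.png')
a=cv2.imread('pics/t1.png')[180:330,260:390]; b=cv2.imread('pics/s1.png')[150:300,250:390]
r=lambda i,k: cv2.resize(i,None,fx=k,fy=k,interpolation=cv2.INTER_CUBIC)
im=np.zeros((450,800,3),np.uint8); im[:450,:390]=r(a,3)
x=r(b,2.8); im[:x.shape[0],400:400+x.shape[1]]=x; cv2.imwrite('pics/c2.png',im)
print(ctrl.get_obs())
E
```

```text
{'t': 8.325, 'joint_positions': array([-3.42951516e-01,  1.71503777e-02, -2.90044568e-01,  1.26514920e+00,
       -8.67085885e-05, -4.62206897e-01]), 'joint_velocities': array([-0.00071231, -0.00042543,  0.00832621,  0.00022771,  0.00116959,
       -0.00637418]), 'joint_efforts': array([-3.48838395e-03, -3.04339600e+01,  2.94665891e+01,  1.16715339e-02,
       -1.45793045e-03, -4.45095691e-03]), 'tcp_pos': array([ 473.98120738, -100.77877697,  249.96717515]), 'orientation': array([-5.95923787e-02,  9.98222494e-01,  2.63323901e-04, -7.29024315e-04]), 'force': array([-0.60690051, -0.3083927 , -0.00086228]), 'moment': array([-0.00320259,  0.06092347,  0.05789004]), 'finger_force': 0.0, 'gripper_width': 51.36908275735657}
```

View pics/c2.png

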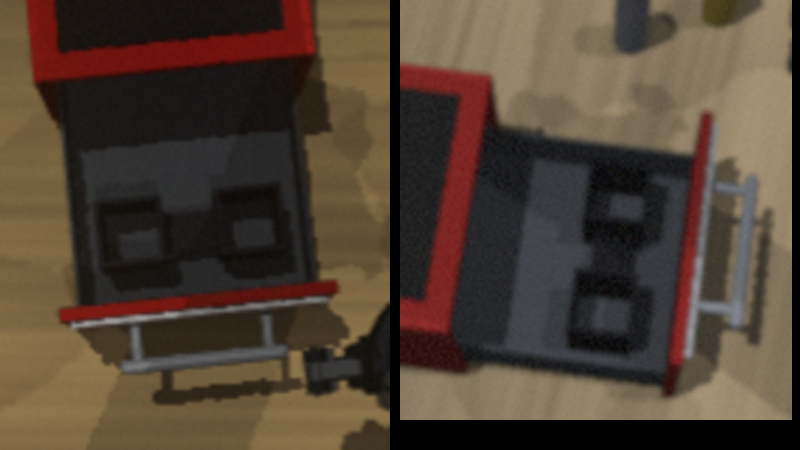

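```bash
python3 - <<'E'
from h import *
print('h top',atz('top',300.7,302.2,122),atz('top',356,297,122))
print('h side',atz('side',250+338/2.8,150+322/2.8,122),atz('side',250+352/2.8,150+180/2.8,122))
print('L',atz('top',304.3,258.3,86),atz('side',325,261.4,86))
print('R',atz('top',344.2,253.3,86),atz('side',330,223.9,86))
for a in(.108,.115):
  c,s=np.cos(a),np.sin(a); x0,y0=675.7,42.7
  for o in(45,-45): print(a,o,x0-105*c-s*o,y0-105*s+c*o)
  # by handle grip: x along axis from touch
  k=(475.1-x0)*c+(19.4-y0)*s; print('handle offset from touch',k)
E
```

```text
h top [469.6  76.9 122. ] [481.3 -40.2 122. ]
h side [466.8  75.8 122. ] [480.5 -34.3 122. ]
L [566.7  71.9  86. ] [561.3  82.7  86. ]
R [578.4 -16.6  86. ] [571.1  -1.5  86. ]
0.108 45 566.4612073490007 76.11984709947023
0.108 -45 576.1623226859015 -13.355782885571791
handle offset from touch -201.94274847054683
0.115 45 566.2299466692925 75.35436301280501
0.115 -45 576.5571486247222 -14.051167575474409
handle offset from touch -201.94859157300408
```

Drawer is fully out and the cells are visible (top-view centres ≈ (304,258) and (344,253)); cell centres are about (567.5, 76) and (577.5, −13.5). Next: fetch the first pin.

Emit:
{"method": "send_rows", "body": {"rows": [[[0.89, -0.53, -0.2, 0, 0, 0, 0.6], [0.89, -0.53, -0.4, 0, 0, 0, 0.6], [0.89, -0.53, -0.5, 0, 0, 0, 0.6], [0.89, -0.53, -0.5, 0, 0, 0, 0.6], [0.89, -0.53, -0.5, 0, 0, 0, 0.6], [0.89, -0.53, -0.5, 0, 0, 0, 0.6]]]}}

```text
t: 9.07
tcp_pos: [608.0, -180.1, 177.5]
orientation: [-0.061, 0.998, -0.0, 0.001]
force: [0.6, -0.1, 0.2]
gripper_width: 51.5
finger_force: 0.0
```

Emit:
{"method": "send_rows", "body": {"rows": [[[0, 0, -0.2, 0, 0, 0, 0.6], [0, 0, -0.35, 0, 0, 0, 0.6], [0, 0, -0.5, 0, 0, 0, 0.6], [0, 0, -0.63, 0, 0, 0, 0.6], [0, 0, -0.63, 0, 0, 0, 0.6], [0, 0, -0.63, 0, 0, 0, 0.6]]]}}

```text
t: 9.82
tcp_pos: [608.7, -180.6, 82.4]
orientation: [-0.061, 0.998, -0.0, 0.001]
force: [-0.1, 0.2, 0.3]
gripper_width: 51.6
finger_force: 0.0
```

Emit:
{"method": "send_rows", "body": {"rows": [[[0, 0, 0, 0, 0, 0, 0], [0, 0, 0, 0, 0, 0, 0], [0, 0, 0, 0, 0, 0, 0], [0, 0, 0, 0, 0, 0, 0], [0, 0, 0, 0, 0, 0, 0]]], "newtons": 50}}

```text
t: 10.45
tcp_pos: [609.3, -181.0, 82.8]
orientation: [-0.061, 0.998, -0.001, 0.001]
force: [-0.6, 0.2, 6.0]
gripper_width: 28.8
finger_force: 49.9
```

Emit:
{"method": "send_rows", "body": {"rows": [[[0, 0, 0.15, 0, 0, 0, 0], [0, 0, 0.4, 0, 0, 0, 0], [0, 0, 0.7, 0, 0, 0, 0], [0, 0, 1, 0, 0, 0, 0], [0, 0, 1, 0, 0, 0, 0]]]}}

```text
t: 11.08
tcp_pos: [610.5, -181.3, 235.1]
orientation: [-0.061, 0.998, -0.002, 0.003]
force: [0.1, -0.0, -3.2]
gripper_width: 28.5
finger_force: 50.0
```

Emit:
{"method": "send_rows", "body": {"rows": [[[0, 0, 0.2, 0, 0, 0, 0], [-0.05, 0.3, 0.2, 0, 0, 0, 0], [-0.1, 0.6, 0.2, 0, 0, 0, 0], [-0.135, 0.854, 0.2, 0, 0, 0, 0], [-0.135, 0.854, 0.2, 0, 0, 0, 0]]]}}

```text
t: 11.7
tcp_pos: [585.4, -49.4, 258.1]
orientation: [-0.062, 0.998, 0.001, -0.003]
force: [0.1, -0.6, -3.4]
gripper_width: 29.0
finger_force: 50.7
```

Emit:
{"method": "send_rows", "body": {"rows": [[[-0.05, 0.3, 0, 0, 0, 0, 0], [-0.1, 0.6, 0, 0, 0, 0, 0], [-0.135, 0.8, 0, 0, 0, 0, 0], [-0.135, 0.854, 0, 0, 0, 0, 0], [-0.135, 0.854, 0, 0, 0, 0, 0], [-0.135, 0.854, 0, 0, 0, 0, 0]]]}}

```text
t: 12.45
tcp_pos: [567.7, 74.6, 260.6]
orientation: [-0.06, 0.998, -0.0, -0.0]
force: [0.3, 0.8, -2.7]
gripper_width: 28.7
finger_force: 51.1
```

Emit:
{"method": "send_rows", "body": {"rows": [[[0, 0, -0.2, 0, 0, 0, 0], [0, 0, -0.4, 0, 0, 0, 0], [0, 0, -0.52, 0, 0, 0, 0], [0, 0, -0.52, 0, 0, 0, 0], [0, 0, -0.52, 0, 0, 0, 0]]]}}

```text
t: 13.08
tcp_pos: [568.7, 75.5, 184.4]
orientation: [-0.06, 0.998, -0.0, 0.001]
force: [-0.8, 0.0, -2.4]
gripper_width: 28.5
finger_force: 51.1
```

```bash
python3 - <<'E'
from h import *
snap('top','t2.png');snap('side','s2.png')
a=cv2.imread('pics/t2.png')[200:300,260:390]; b=cv2.imread('pics/s2.png')[190:290,260:390]
r=lambda i,k: cv2.resize(i,None,fx=k,fy=k,interpolation=cv2.INTER_CUBIC)
im=np.zeros((600,780,3),np.uint8)
im[:300,:390]=r(a,3);im[:300,390:]=r(b,3)
# overlay of expected rims
for n,ox,oy,X in(('top',260,200,0),('side',260,190,390)):
  for C in((567.5,75.7),(577.5,-13.5)):
    c,s=np.cos(.112),np.sin(.112)
    P=[[C[0]+c*i-s*j,C[1]+s*i+c*j,86] for i,j in((21,21),(21,-21),(-21,-21),(-21,21))]
    q=((proj(n,P)-[ox,oy])*3+[X,300]); 
    if C==(567.5,75.7) and n=='top': im[300:,:390]=im[:300,:390]; im[300:,390:]=im[:300,390:]
    cv2.polylines(im,[q.round().astype(int)],True,(0,255,0),1)
cv2.imwrite('pics/c3.png',im); print(ctrl.get_obs()['tcp_pos'])
E
```

```text
[568.9176345   75.68621532 184.91383018]
```

View pics/c3.png

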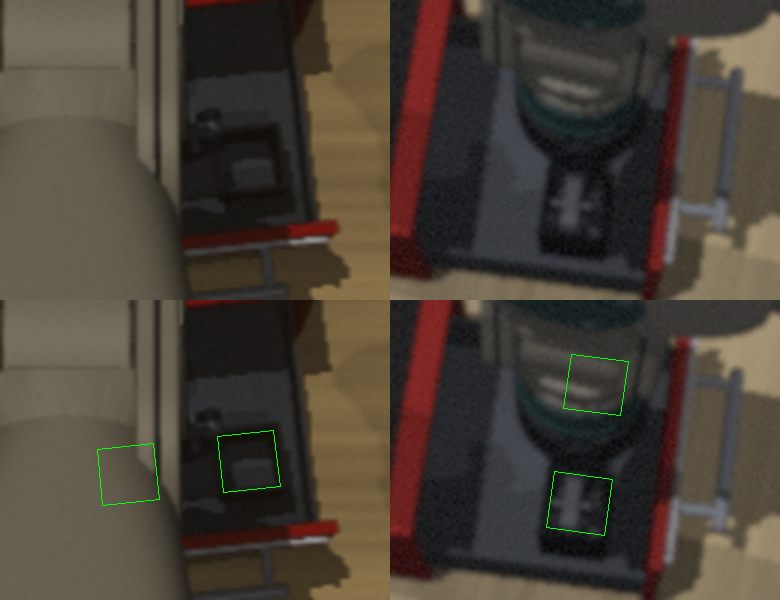

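Pin one hangs above the left cell, and the predicted rim of the right cell matches the picture within a couple of mm. Lowering with a force check.

Emit:
{"method": "send_rows", "body": {"rows": [[[0, 0, -0.06, 0, 0, 0, 0], [0, 0, -0.12, 0, 0, 0, 0], [0, 0, -0.18, 0, 0, 0, 0], [0, 0, -0.24, 0, 0, 0, 0], [0, 0, -0.24, 0, 0, 0, 0]]]}}

```text
t: 13.8
tcp_pos: [566.6, 75.7, 145.9]
orientation: [-0.061, 0.998, 0.0, -0.001]
force: [0.2, -0.2, -2.9]
gripper_width: 28.5
finger_force: 51.1
```

Emit:
{"method": "send_rows", "body": {"rows": [[[0, 0, -0.08, 0, 0, 0, 0], [0, 0, -0.16, 0, 0, 0, 0], [0, 0, -0.24, 0, 0, 0, 0], [0, 0, -0.3, 0, 0, 0, 0], [0, 0, -0.32, 0, 0, 0, 0], [0, 0, -0.32, 0, 0, 0, 0]]]}}

```text
t: 14.55
tcp_pos: [567.9, 75.8, 99.4]
orientation: [-0.061, 0.998, -0.0, 0.0]
force: [-0.4, -0.7, -2.9]
gripper_width: 28.8
finger_force: 51.1
```

Emit:
{"method": "send_rows", "body": {"rows": [[[0, 0, -0.01, 0, 0, 0, 0.55], [0, 0, -0.01, 0, 0, 0, 0.55], [0, 0, -0.01, 0, 0, 0, 0.55], [0, 0, 0.2, 0, 0, 0, 0.55], [0, 0, 0.5, 0, 0, 0, 0.55], [0, 0, 0.8, 0, 0, 0, 0.55], [0, 0, 1, 0, 0, 0, 0.55], [0, 0, 1, 0, 0, 0, 0.55]]]}}

```text
t: 15.55
tcp_pos: [570.0, 75.8, 253.0]
orientation: [-0.061, 0.998, -0.0, 0.004]
force: [0.9, 0.3, -0.5]
gripper_width: 47.1
finger_force: 0.0
```

Emit:
{"method": "send_rows", "body": {"rows": [[[-0.18, -0.95, 0, 0, 0, 0, 0.6], [-0.18, -0.95, 0, 0, 0, 0, 0.6], [-0.18, -0.95, 0, 0, 0, 0, 0.6], [-0.18, -0.95, 0, 0, 0, 0, 0.6]]]}}

```text
t: 16.05
tcp_pos: [539.9, -67.6, 248.1]
orientation: [-0.059, 0.998, 0.001, -0.001]
force: [-0.5, -0.7, 0.6]
gripper_width: 51.5
finger_force: 0.0
```

Emit:
{"method": "send_rows", "body": {"rows": [[[-0.18, -0.95, 0, 0, 0, 0, 0.6], [-0.18, -0.95, 0, 0, 0, 0, 0.6], [-0.18, -0.95, 0, 0, 0, 0, 0.6], [-0.18, -0.95, 0, 0, 0, 0, 0.6]]]}}

```text
t: 16.55
tcp_pos: [513.7, -209.0, 248.7]
orientation: [-0.06, 0.998, 0.001, -0.0]
force: [0.0, 1.0, -1.0]
gripper_width: 51.4
finger_force: 0.0
```

Emit:
{"method": "send_rows", "body": {"rows": [[[-0.18, -0.95, 0, 0, 0, 0, 0.6], [-0.18, -0.95, 0, 0, 0, 0, 0.6], [-0.18, -0.95, 0, 0, 0, 0, 0.6], [-0.18, -0.95, -0.3, 0, 0, 0, 0.6], [-0.18, -0.95, -0.5, 0, 0, 0, 0.6], [-0.18, -0.95, -0.5, 0, 0, 0, 0.6]]]}}

```text
t: 17.3
tcp_pos: [485.5, -348.0, 171.2]
orientation: [-0.062, 0.998, 0.003, -0.002]
force: [0.1, -0.2, -0.2]
gripper_width: 51.2
finger_force: 0.0
```

```bash
python3 - <<'E'
from h import *
snap('top','t3.png');snap('side','s3.png')
a=cv2.imread('pics/t3.png')[200:300,260:390]; b=cv2.imread('pics/s3.png')[170:280,260:390]
c=cv2.imread('pics/t3.png')[240:340,440:570]; d=cv2.imread('pics/s3.png')[60:160,340:470]
r=lambda i: cv2.resize(i,(390,300),interpolation=cv2.INTER_CUBIC)
cv2.imwrite('pics/c4.png',np.vstack([np.hstack([r(a),r(b[:100])]),np.hstack([r(c),r(d)])])); print(ctrl.get_obs())
E
```

```text
{'t': 17.4, 'joint_positions': array([-7.31162359e-01,  2.67618741e-01, -1.59831370e-01,  1.14332418e+00,
        4.91904601e-04, -8.54312612e-01]), 'joint_velocities': array([-0.00707432, -0.01530206,  0.03282992, -0.00343262, -0.00391523,
       -0.00280669]), 'joint_efforts': array([-1.63425162e-02, -4.14594448e+01,  2.71179950e+01,  8.94085667e-02,
        3.15892910e-03,  2.72331810e-03]), 'tcp_pos': array([ 487.52403471, -350.47584922,  174.9419842 ]), 'orientation': array([-6.15362244e-02,  9.98104820e-01,  1.64785611e-04,  1.82919738e-04]), 'force': array([0.50349179, 0.04443368, 0.91399332]), 'moment': array([ 0.02793167, -0.04388445,  0.03454685]), 'finger_force': 0.0, 'gripper_width': 50.926330022435195}
```

View pics/c4.png

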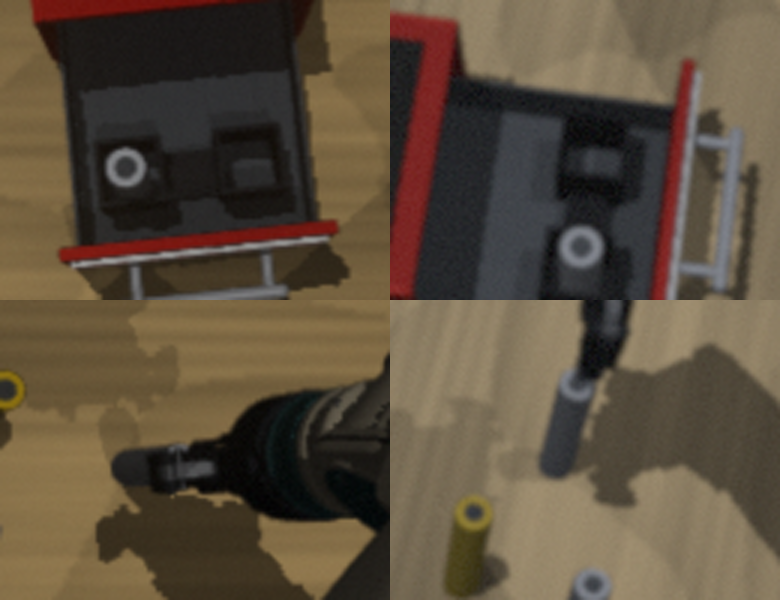

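Pin one stands upright in the left cell (ring at crop (126,167)), and pin two is standing under the gripper. Picking pin two.

Emit:
{"method": "send_rows", "body": {"rows": [[[0, 0, -0.2, 0, 0, 0, 0.6], [0, 0, -0.35, 0, 0, 0, 0.6], [0, 0, -0.5, 0, 0, 0, 0.6], [0, 0, -0.62, 0, 0, 0, 0.6], [0, 0, -0.62, 0, 0, 0, 0.6], [0, 0, -0.62, 0, 0, 0, 0.6]]]}}

```text
t: 18.15
tcp_pos: [487.5, -352.3, 82.6]
orientation: [-0.061, 0.998, -0.001, 0.001]
force: [0.5, 0.5, 0.2]
gripper_width: 51.5
finger_force: 0.0
```

Emit:
{"method": "send_rows", "body": {"rows": [[[0, 0, 0, 0, 0, 0, 0], [0, 0, 0, 0, 0, 0, 0], [0, 0, 0, 0, 0, 0, 0], [0, 0, 0, 0, 0, 0, 0], [0, 0, 0, 0, 0, 0, 0]]], "newtons": 50}}

```text
t: 18.77
tcp_pos: [487.6, -352.6, 82.7]
orientation: [-0.061, 0.998, -0.001, 0.001]
force: [0.6, 0.1, 5.8]
gripper_width: 28.3
finger_force: 50.0
```

Emit:
{"method": "send_rows", "body": {"rows": [[[0, 0, 0.15, 0, 0, 0, 0], [0, 0, 0.4, 0, 0, 0, 0], [0, 0, 0.7, 0, 0, 0, 0], [0, 0, 1, 0, 0, 0, 0], [0, 0, 1, 0, 0, 0, 0]]]}}

```text
t: 19.4
tcp_pos: [488.5, -353.4, 235.1]
orientation: [-0.061, 0.998, -0.003, 0.003]
force: [0.7, 0.3, -2.8]
gripper_width: 28.7
finger_force: 50.0
```

Emit:
{"method": "send_rows", "body": {"rows": [[[0, 0, 0.2, 0, 0, 0, 0], [0.08, 0.3, 0.2, 0, 0, 0, 0], [0.16, 0.6, 0.2, 0, 0, 0, 0], [0.202, 0.75, 0.2, 0, 0, 0, 0]]]}}

```text
t: 19.9
tcp_pos: [515.6, -236.3, 258.2]
orientation: [-0.061, 0.998, 0.002, -0.002]
force: [0.9, -0.4, -2.6]
gripper_width: 28.8
finger_force: 50.5
```

Emit:
{"method": "send_rows", "body": {"rows": [[[0.08, 0.3, 0, 0, 0, 0, 0], [0.16, 0.6, 0, 0, 0, 0, 0], [0.202, 0.75, 0, 0, 0, 0, 0]]]}}

```text
t: 20.27
tcp_pos: [545.8, -124.0, 258.1]
orientation: [-0.062, 0.998, 0.001, -0.002]
force: [-0.6, 0.1, -2.3]
gripper_width: 28.9
finger_force: 50.5
```

Emit:
{"method": "send_rows", "body": {"rows": [[[0.08, 0.3, 0, 0, 0, 0, 0], [0.16, 0.6, 0, 0, 0, 0, 0], [0.202, 0.75, 0, 0, 0, 0, 0], [0.202, 0.75, 0, 0, 0, 0, 0], [0.202, 0.75, 0, 0, 0, 0, 0]]]}}

```text
t: 20.9
tcp_pos: [576.4, -14.6, 259.4]
orientation: [-0.06, 0.998, 0.0, -0.002]
force: [0.9, -0.6, -2.7]
gripper_width: 28.8
finger_force: 50.5
```

Emit:
{"method": "send_rows", "body": {"rows": [[[0, 0, -0.2, 0, 0, 0, 0], [0, 0, -0.4, 0, 0, 0, 0], [0, 0, -0.52, 0, 0, 0, 0], [0, 0, -0.58, 0, 0, 0, 0], [0, 0, -0.64, 0, 0, 0, 0], [0, 0, -0.7, 0, 0, 0, 0], [0, 0, -0.76, 0, 0, 0, 0], [0, 0, -0.76, 0, 0, 0, 0]]]}}

```text
t: 21.9
tcp_pos: [576.9, -14.1, 146.5]
orientation: [-0.061, 0.998, 0.0, -0.001]
force: [0.5, -0.4, -3.1]
gripper_width: 28.7
finger_force: 50.5
```

No contact, so the pin is inside the cell. Lowering, releasing and rising.

Emit:
{"method": "send_rows", "body": {"rows": [[[0, 0, -0.08, 0, 0, 0, 0], [0, 0, -0.16, 0, 0, 0, 0], [0, 0, -0.24, 0, 0, 0, 0], [0, 0, -0.3, 0, 0, 0, 0], [0, 0, -0.32, 0, 0, 0, 0], [0, 0, -0.32, 0, 0, 0, 0]]]}}

```text
t: 22.65
tcp_pos: [577.8, -14.3, 99.4]
orientation: [-0.061, 0.998, -0.0, 0.0]
force: [0.4, 0.2, -2.6]
gripper_width: 28.6
finger_force: 50.6
```

Emit:
{"method": "send_rows", "body": {"rows": [[[0, 0, -0.01, 0, 0, 0, 0.55], [0, 0, -0.01, 0, 0, 0, 0.55], [0, 0, -0.01, 0, 0, 0, 0.55], [0, 0, 0.2, 0, 0, 0, 0.55], [0, 0, 0.5, 0, 0, 0, 0.55], [0, 0, 0.8, 0, 0, 0, 0.55], [0, 0, 1, 0, 0, 0, 0.55], [0, 0, 1, 0, 0, 0, 0.55]]]}}

```text
t: 23.65
tcp_pos: [579.8, -14.5, 252.9]
orientation: [-0.061, 0.998, -0.001, 0.004]
force: [0.4, -0.5, 0.4]
gripper_width: 46.9
finger_force: 0.0
```

Emit:
{"method": "send_rows", "body": {"rows": [[[-0.5, -1, 0.2, 0, 0, 0, 0.55], [-0.5, -1, 0.2, 0, 0, 0, 0.55], [-0.5, -1, 0.2, 0, 0, 0, 0.55], [-0.5, -1, 0.2, 0, 0, 0, 0.55], [-0.5, -1, 0.2, 0, 0, 0, 0.55], [-0.5, -1, 0.2, 0, 0, 0, 0.55]]]}}

```text
t: 24.4
tcp_pos: [502.5, -163.1, 278.3]
orientation: [-0.061, 0.998, 0.001, -0.001]
force: [0.4, -0.3, 1.1]
gripper_width: 47.0
finger_force: 0.0
```

```bash
python3 - <<'E'
from h import *
snap('top','t4.png');snap('side','s4.png')
a=cv2.imread('pics/t4.png')[190:320,260:390]; b=cv2.imread('pics/s4.png')[160:290,260:390]
r=lambda i: cv2.resize(i,(390,390),interpolation=cv2.INTER_CUBIC)
cv2.imwrite('pics/c5.png',np.hstack([r(a),r(b)])); print(ctrl.get_obs()['tcp_pos'])
E
```

```text
[ 502.7145972  -163.1714616   278.67278421]
```

View pics/c5.png

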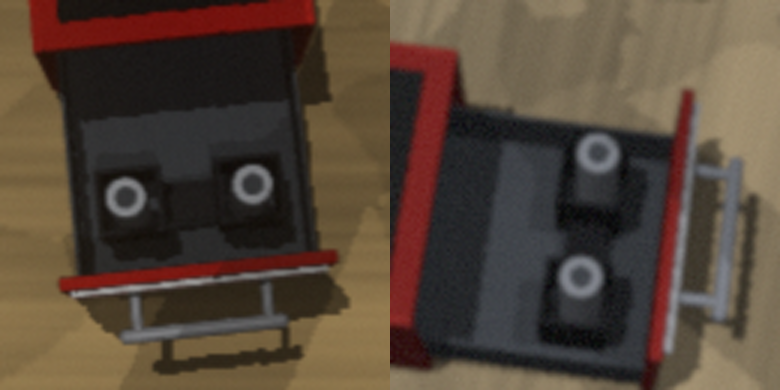

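Both pins stand upright in their cells (rings at crop (126,197) and (253,185)), and the drawer hasn't moved from its stop. Handing in.

```bash
python3 -c "from cell import ctrl; print(ctrl.finish_job())"
```

```text
the job is handed in; nothing more can be done
None
```

The job is handed in: the drawer is pulled out to its stop, one long pin stands in each cell of the holder, and I did not touch the sleeve, tin or spanner; the hand-in gave no verdict.

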